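# Switch the dust extractor's range on its key bank

### The job

The dust extractor on the woodworking bench is set by the three interlocked keys on its grey control box, and the square key is latched down now. Switch it to the round key: press the round key fully home from above, so that it stays down and the square key pops up, and let go. Do not press the narrow bar-shaped key on the way.

Things in the scene. Friction and masses are not known exactly. Their poses are not given: they have to be found in the camera images.
- round_key_top (a point): Centre of the flat top of the round key, an upright black cylinder 34 mm across; moves with it. One of three black keys 65 mm apart in a row on a flat grey box (130 x 250 mm, 60 mm high) fixed on the bench, turned up to 0.45 rad; which key has which place varies. Site x: across the row, y: along it, z: up. Caps are at least 30 mm apart; nothing higher than them within 120 mm of a key.
- round_key (a joint): Round key, the one to press. Value: metres pressed, 0 = up (top 24 mm above the box), 0.010 = down (14 mm above). Starts up. Needs 3 to 4 N at first, less towards the middle, then snaps down and stays; released well before that it springs back. At the end it stops rigidly. As it goes down the interlock lifts the latched key.
- square_key (a joint): Square key: flat-topped black cap 30 x 30 mm. Value: metres risen, 0 = latched down (top 14 mm above the box), 0.010 = fully up (24 mm above). Starts latched down and rises as another key is pressed; one key is always down.
- bar_key (a joint): Bar key: narrow black cap, 56 mm across the row and 16 mm along it. Value: metres pressed, 0 = up (top 24 mm above the box), 0.010 = down (14 mm above). Starts up and must not be pressed.

How it is judged:
By the outcome, as a careful person would: the job done as asked, in the order asked, and still so for the second after the job is handed in, with the robot touching nothing.
It also fails if it takes over 22 s, if anything falls off the work surface, if the arm or the gripper's body presses on something with over 40 N, if the wrist force passes 120 N, or if a joint passes its speed limit or range.

### The arm

A 6-joint arm with a two-finger parallel gripper is mounted at the origin on the work surface. World frame = base frame: x ahead of the robot, y to its left, z up, the work surface at z = 0. Lengths are in m, angles in degrees, forces in N, time in s.
With the tool pointing down it reaches from about 0.25 to 0.725 m from the base axis. Payload 9.7 kg.
Tool frame: the origin (TCP) lies midway between the tips of the shut fingers; the grasp point (between the pads) lies bot.grasp_offset behind it (bot.grasp_offset is the distance from the TCP to the grasp point, in m); x points along the fingers, y is the direction in which the jaws open and shut, and the axes are right-handed (so a half turn about x gives the same grasp; the last joint's range is limited). The gripper opens to 85 mm and grips with 20 to 120 N. Pads are 22 mm wide; open, the fingers measure 114 mm over their backs; the gripper's body (76 mm by 85 mm) begins 54 mm behind the grasp point. The pads swing forward as they close: fully open they stand 13 mm farther back than shut.
Start: joints at [72.307, 4.979, 10.078, 95.1, 0, 90], TCP at [0.167, 0.524, 0.231] pointing down, gripper open.
Joint ranges: [-179.16, 179.16], [-48.56, 103.87], [-65.8, 70.77], [-126.05, 130.52], [-82.76, 87.17], [-180, 180]. Speed limits (degrees/s): [127.2, 127.2, 147.25, 180, 180, 180].

### API

Orientations are given as [roll, pitch, yaw] about the fixed x, y, z axes, in that order (R = Rz(yaw) Ry(pitch) Rx(roll)).
In Python, from workcell import status, camera, bot gives the robot as it stands.
- The arm moves only by the shell command python3 -m jog 'ROWS' [OPENING] [FORCE]. ROWS is text: rows parted by semicolons, each of 4 numbers parted by spaces: the shift along the tool's x, y, z in mm, then the turn about the tool's x in degrees. A call has exactly 8 rows; each row is the pose to reach, as a shift and turn from the pose commanded when the call began, along the tool's axes at that moment; what a row does not reach only later rows make up. A row lasts 1/8 s, in which the tool goes at most 62.5 mm and 10.7 degrees, less where a joint would pass 70% of its speed; a pose out of reach is approached as far as the arm can. A call with a gripper value outside its range is refused whole. OPENING is the opening, from 0 (shut) to 1 (fully open), set as the call begins (- or left out, the last holds). The fingers move at their own pace and stop on an object; FORCE is the grip in N (left out, the last holds). Time passes only in rows, so rows that repeat a pose let the fingers close, or fill a call up. It gives the time, the measured TCP pose, the force and the opening at its end, in the units of the state.
- status.get_obs(): the state, without advancing time (a new reading comes with each control period).
- camera(name): name is "scene" or "top" or "wrist"; returns a dict with "color" (400x640x3 uint8, red, green, blue), "vfov" (degrees; the focal length in pixels is half the picture's height over the tangent of half this angle, whatever the lens; pixels are square), "cx", "cy" (the principal point, pixels), "rvec" (rotation vector, rad) and "tvec" (3), from world to camera coordinates, as OpenCV has them. Camera axes: x right, y down, z forward; pixel columns grow to the right and rows downward; lengths in m; the calibration is good to about 2 mm. The wrist camera is an equidistant fisheye: a pixel r from the principal point sees the ray r / f radians off the axis. A picture is of the moment at which its call begins. There is no depth.
- bot.job_done(): hands the job in, once; it reports no verdict.
The state is a dict: "time": time; "q": joint angles; "qd": joint speeds; "joint_efforts": joint torques, N m; "ee_pos": TCP position; "tcp_rot": TCP orientation; "wrist_force": force on the tool from outside, world axes, zero at the start; "torque": the same for the moment, N m; "opening": finger opening in m.
Only numpy, scipy, OpenCV 4.12 (cv2) and the standard library are available. Lean on these libraries where they do the work, as an engineer would, in place of code of your own. Each camera call takes 0.05 s, during which the arm holds its last target. There are 200 camera calls.

## Working session

There is one attempt and no reset: what is moved stays moved. The work goes in short steps, Python scripts to look and compute and a shell command to move; the robot and the scene stay as the last step left them, time stands still between calls to the robot, and variables do not carry over. Pictures are saved under pics/ and viewed, about 8 in all and at most 12, crops included, and the job is handed in when it is done.

```bash
mkdir -p pics; cat > h.py <<'E'
import numpy as np, cv2, pickle
from workcell import status, camera, bot
def snap(n,tag):
    c=camera(n); pickle.dump(c,open(f'pics/{tag}.pkl','wb')); cv2.imwrite(f'pics/{tag}.png',c['color'][:,:,::-1]); return c
def ray(tag,u,v):
    c=pickle.load(open(f'pics/{tag}.pkl','rb')); f=200/np.tan(np.radians(c['vfov'])/2)
    a,b=(u-c['cx'])/f,(v-c['cy'])/f
    if 'wrist' in tag:
        r=np.hypot(a,b); s=np.sin(r)/max(r,1e-9); d=np.array([a*s,b*s,np.cos(r)])
    else: d=np.array([a,b,1.])
    R=cv2.Rodrigues(np.array(c['rvec'],float))[0]; t=np.array(c['tvec'],float).ravel()
    d=R.T@d; return -R.T@t, d/np.linalg.norm(d)
def tri(*obs):
    A=np.zeros((3,3));B=np.zeros(3);L=[ray(*o) for o in obs]
    for o,d in L:
        M=np.eye(3)-np.outer(d,d);A+=M;B+=M@o
    p=np.linalg.solve(A,B); return p,[round(float(np.linalg.norm((np.eye(3)-np.outer(d,d))@(p-o)))*1e3,1) for o,d in L]
def onz(tag,u,v,z):
    o,d=ray(tag,u,v); return o+d*(z-o[2])/d[2]
E
python3 - <<'E'
from h import *
ims=[snap(n,n+'0')['color'] for n in('scene','top')]
w=snap('wrist','wrist0')
s=status.get_obs(); print(s['time'],s['ee_pos'],s['tcp_rot'],s['wrist_force'],s['opening'],bot.grasp_offset)
E
```

```text
0.15 [0.16708838 0.52381146 0.23072354] [ -89.79696605   89.93872701 -107.4878509 ] [-0.82990459 -0.49975444  0.66201701] 0.0851672793151056 0.0187
```

View pics/top0.png

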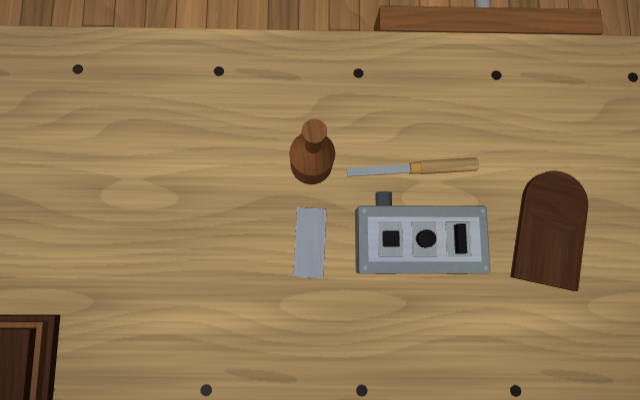

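View pics/scene0.png

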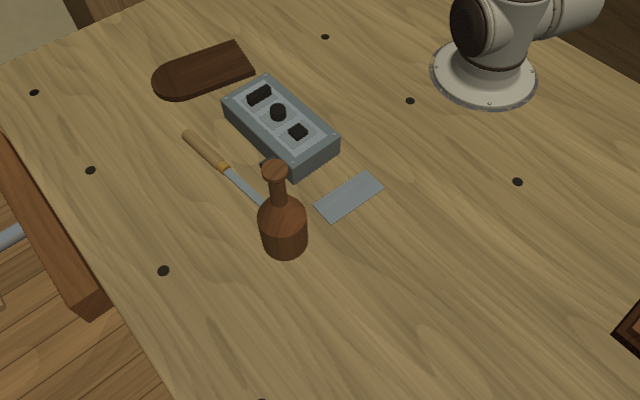

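View pics/wrist0.png

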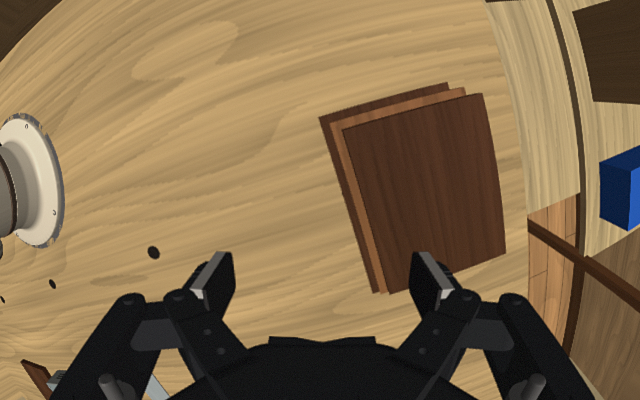

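The top view shows the square key at (391,239), the round one at (426,239) in the middle and the bar at (460,239). In the scene view the round key is at about (278,110). The wrist view shows only boards, because the box is out of its sight.

```bash
python3 - <<'E'
from h import *
def blobs(tag,x0,x1,y0,y1,th):
    g=cv2.imread(f'pics/{tag}.png',0)[y0:y1,x0:x1]
    n,l,s,c=cv2.connectedComponentsWithStats((g<th).astype(np.uint8))
    for i in range(1,n):
        if s[i,4]>40: print(tag,c[i]+[x0,y0],s[i])
blobs('top0',372,475,218,260,45); blobs('scene0',240,315,80,142,45)
t,e=tri(('top0',426,239),('scene0',278,108.5)); print('round',t,e)
for n,u,v,z in(('sq',391,239,.074),('rd',426,239,.084),('bar',460,239,.084)): print(n,onz('top0',u,v,z))
for u,v,z in ((278,108.5,.084),): print(onz('scene0',u,v,z))
a=cv2.imread('pics/scene0.png')[75:150,230:320];b=cv2.imread('pics/top0.png')[205:275,365:480]
cv2.imwrite('pics/cr.png',np.hstack([cv2.resize(a,(400,400),interpolation=0),cv2.resize(b,(400,400*70//115),interpolation=0)[:400] if 0 else cv2.copyMakeBorder(cv2.resize(b,(400,243),interpolation=0),0,157,0,0,0)]))
E
```

```text
top0 [460.05504587 238.18042813] [ 82   6  13  29 327]
top0 [390.52742616 238.08860759] [ 11  13  16  15 237]
top0 [425.65789474 238.32706767] [ 44  12  20  18 266]
scene0 [258.48630137  94.96232877] [  7   4  24  22 292]
scene0 [277.43421053 112.00438596] [ 30  24  16  17 228]
scene0 [297.52682927 131.74146341] [ 48  43  19  18 205]
round [ 0.48743769 -0.16374246  0.0819405 ] [0.2, 0.2]
sq [ 0.4873365  -0.09995219  0.074     ]
rd [ 0.48713923 -0.16297937  0.084     ]
bar [ 0.4876305  -0.22636572  0.084     ]
[ 0.48862962 -0.16229015  0.084     ]
```

View pics/cr.png

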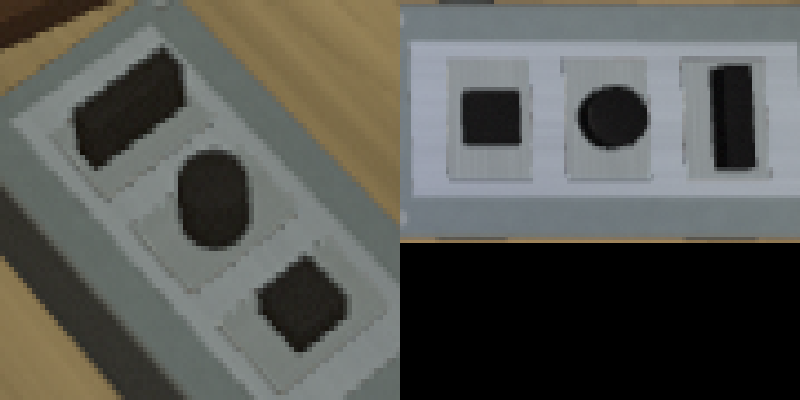

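The crop shows the round top centred at about (426.5,238.7) in the top view and (278,109) in the scene view. That puts it at (0.487,-0.164,0.082), which agrees with the nominal 0.084 height and the 63–65 mm spacing.

```bash
cat >> h.py <<'E'
from scipy.spatial.transform import Rotation as Ro
def go(p):
    s=status.get_obs(); R=Ro.from_euler('xyz',s['tcp_rot'],degrees=True).as_matrix()
    print(s['time'],'tcp',s['ee_pos'].round(4),'q',np.round(s['q'],1),'F',s['wrist_force'].round(2),'op',s['opening'])
    print('R',R.round(3).tolist(),'shift mm',(R.T@(np.array(p)-s['ee_pos'])*1e3).round(1))
E
python3 -c "
from h import *
print(tri(('top0',426.5,238.7),('scene0',278.1,109))); go([.487,-.164,.20])"
```

```text
(array([ 0.48762824, -0.16458199,  0.08023132]), [0.5, 0.5])
0.15 tcp [0.1671 0.5238 0.2307] q [72.3  5.  10.  95.1 -0.  90. ] F [-0.83 -0.5   0.66] op 0.0851672793151056
R [[-0.0, 0.304, 0.953], [-0.001, 0.953, -0.304], [-1.0, -0.001, 0.0]] shift mm [  31.3 -558.   513.8]
```

```bash
python3 -m jog '0 -20 18 3; 0 -52 48 8; 0 -88 81 13; 0 -124 114 18; 0 -160 147 23; 0 -196 180 28; 0 -232 214 33; 0 -268 247 38' 0; python3 -c "
from h import *
go([.487,-.164,.18])"
```

```text
time: 1.15
ee_pos: [0.3213, 0.1921, 0.2312]
tcp_rot: [71.4, 90.0, 15.6]
wrist_force: [0.8, -0.1, -0.3]
opening: 0.0002
1.15 tcp [0.3213 0.1921 0.2312] q [ 30.9 -18.8 -11.4  97.4  -0.   86.7] F [ 0.83 -0.06 -0.29] op 0.00018213050754468707
R [[0.0, 0.827, 0.561], [0.0, 0.561, -0.827], [-1.0, 0.0, 0.0]] shift mm [ 51.2 -62.9 387.7]
```

```bash
python3 -m jog '0 -9 54 5; 5 -18 108 10; 15 -27 162 15; 25 -36 216 20; 35 -45 270 25; 43 -54 325 30; 48 -59 365 34; 50 -62 386 34'; python3 - <<'E'
from h import *
go([.487,-.164,.18])
snap('wrist','wrist1'); snap('top','top1'); go([.487,-.164,.18])
c=pickle.load(open('pics/wrist1.pkl','rb'));R=cv2.Rodrigues(np.array(c['rvec'],float))[0];t=np.array(c['tvec'],float).ravel()
P=R@np.array([.487,-.164,.084])+t;th=np.arccos(P[2]/np.linalg.norm(P));f=200/np.tan(np.radians(c['vfov'])/2);print('pred',c['cx']+f*th*P[0]/np.hypot(*P[:2]),c['cy']+f*th*P[1]/np.hypot(*P[:2]))
E
```

```text
time: 2.15
ee_pos: [0.4875, -0.1618, 0.1803]
tcp_rot: [-108.8, 89.9, 161.4]
wrist_force: [-0.7, 0.4, -0.0]
opening: -0.0002
2.15 tcp [ 0.4875 -0.1618  0.1803] q [-18.4  -0.7  -1.4  89.4   0.   71.4] F [-0.74  0.4  -0.05] op -0.00021987581665152255
R [[-0.001, 1.0, 0.004], [0.0, 0.004, -1.0], [-1.0, -0.001, -0.0]] shift mm [ 0.3 -0.5  2.2]
2.25 tcp [ 0.4875 -0.1612  0.1805] q [-18.3  -0.7  -1.4  89.4  -0.   71.4] F [ 0.16  0.   -0.05] op 0.00014766450081829822
R [[-0.001, 1.0, 0.005], [0.0, 0.005, -1.0], [-1.0, -0.001, -0.0]] shift mm [ 0.5 -0.5  2.8]
pred 322.63886342360064 207.20977205022302
```

View pics/wrist1.png

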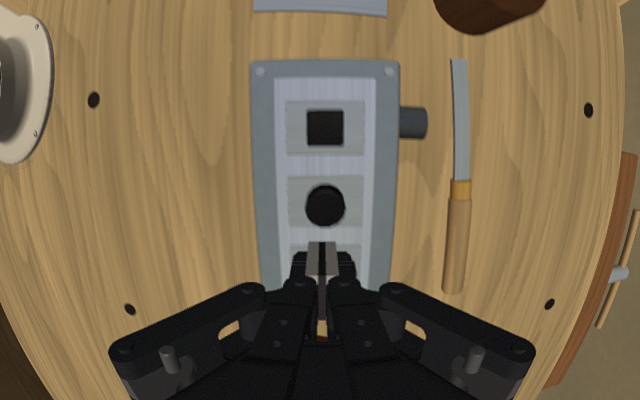

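The round key appears at (325,205) in the wrist view. The prediction was (323,207), so they agree to 2 mm. I'll refine with all three views.

```bash
python3 - <<'E'
from h import *
print(onz('wrist1',325,206,.084), tri(('top0',426.5,238.7),('scene0',278.1,109),('wrist1',325,206)))
E
```

```text
[ 0.488898   -0.16297111  0.084     ] (array([ 0.48817064, -0.16409312,  0.08094253]), [0.7, 0.7, 0.8])
```

```bash
python3 -m jog '15 0.5 2 0; 35 0.5 2 0; 55 0.5 2 0; 72 0.5 2 0; 82 0.5 2 0; 89 0.5 2 0; 89 0.5 2 0; 89 0.5 2 0'; python3 -c "
from h import *
go([.488,-.1635,.084]);snap('scene','scene2')
a=cv2.imread('pics/scene2.png')[60:180,200:340];cv2.imwrite('pics/cr2.png',cv2.resize(a,(700,600),interpolation=2))"
```

```text
time: 3.25
ee_pos: [0.4882, -0.1623, 0.0928]
tcp_rot: [72.1, 90.0, -17.6]
wrist_force: [0.3, 0.3, 0.1]
opening: 0.0001
3.25 tcp [ 0.4882 -0.1623  0.0928] q [-18.4  -0.4 -10.7  79.6   0.   71.3] F [0.3  0.26 0.09] op 6.006060498070863e-05
R [[0.001, 1.0, 0.005], [-0.0, 0.005, -1.0], [-1.0, 0.001, 0.0]] shift mm [ 8.8 -0.2  1.2]
```

View pics/cr2.png

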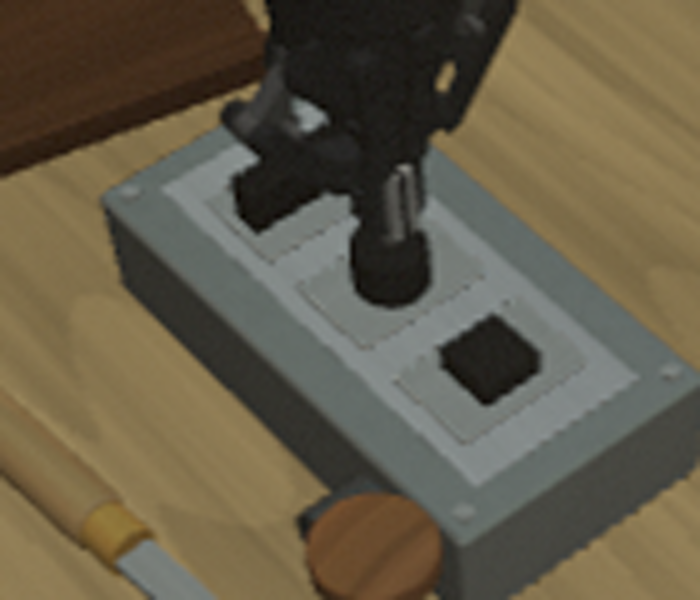

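The fingers stand just over the round key, at about crop (400,230), and clear of the other keys.

```bash
python3 -m jog '4 0 1 0; 7 0 1 0; 8 0 1 0; 9 0 1 0; 10 0 1 0; 11 0 1 0; 12 0 1 0; 12 0 1 0'
```

```text
time: 4.3
ee_pos: [0.4879, -0.1632, 0.0801]
tcp_rot: [143.1, 90.0, 53.4]
wrist_force: [-0.4, -0.5, -0.5]
opening: 0.0003
```

```bash
python3 -m jog '1 0 0 0; 1 0 0 0; 2 0 0 0; 2 0 0 0; 3 0 0 0; 3 0 0 0; 3 0 0 0; 3 0 0 0'
```

```text
time: 5.3
ee_pos: [0.4879, -0.1632, 0.0773]
tcp_rot: [131.9, 90.0, 42.2]
wrist_force: [-0.0, -0.8, 0.7]
opening: -0.0002
```

```bash
python3 -m jog '1 0 0 0; 1 0 0 0; 1 0 0 0; 2 0 0 0; 2 0 0 0; 2 0 0 0; 2 0 0 0; 2 0 0 0'; python3 -c "
from h import *
for i in range(3): snap('scene','scene3');go([.488,-.1635,.084])
a=cv2.imread('pics/scene3.png')[60:180,200:340];cv2.imwrite('pics/cr3.png',cv2.resize(a,(700,600),interpolation=2))"
```

```text
time: 6.3
ee_pos: [0.4879, -0.1632, 0.0753]
tcp_rot: [-1.5, 90.0, -91.1]
wrist_force: [-0.3, -0.8, -1.0]
opening: -0.0002
6.35 tcp [ 0.4879 -0.1632  0.0753] q [-18.5  -0.  -12.3  77.7  -0.   71.2] F [-0.15 -0.5   0.1 ] op -0.0003346679534353313
R [[-0.0, 1.0, 0.005], [-0.0, 0.005, -1.0], [-1.0, -0.0, 0.0]] shift mm [-8.7  0.1  0.3]
6.4 tcp [ 0.4879 -0.1632  0.0753] q [-18.5  -0.  -12.3  77.7  -0.   71.2] F [ 1.21 -0.31 -0.12] op 0.00011921833392724914
R [[-0.0, 1.0, 0.005], [-0.0, 0.005, -1.0], [-1.0, -0.0, 0.0]] shift mm [-8.7  0.1  0.3]
6.45 tcp [ 0.4879 -0.1632  0.0753] q [-18.5  -0.  -12.3  77.7  -0.   71.2] F [ 0.39  0.75 -1.05] op 8.291085677885512e-05
R [[0.0, 1.0, 0.005], [-0.0, 0.005, -1.0], [-1.0, 0.0, 0.0]] shift mm [-8.7  0.1  0.3]
```

View pics/cr3.png

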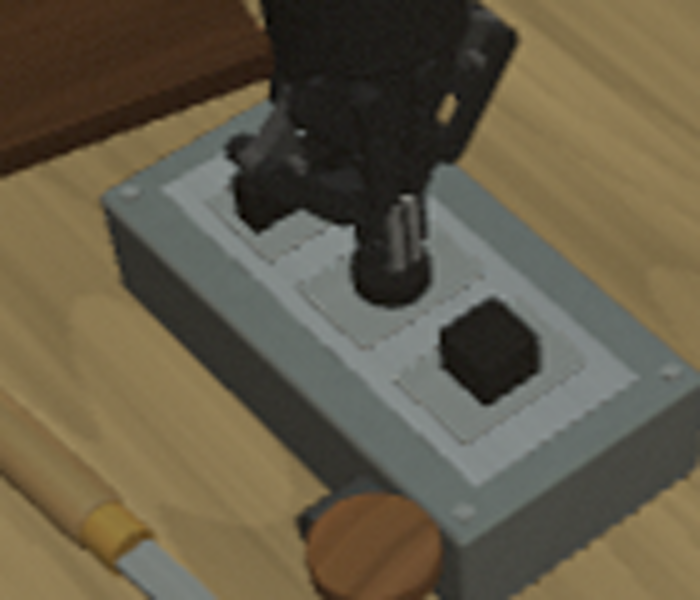

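The square key at crop (490,345) has risen and the round key has snapped down. I'll push a little further to make sure it is fully home.

```bash
python3 -m jog '0.5 0 0 0; 0.5 0 0 0; 1 0 0 0; 1 0 0 0; 1.5 0 0 0; 1.5 0 0 0; 1.5 0 0 0; 1.5 0 0 0'
```

```text
time: 7.45
ee_pos: [0.488, -0.1632, 0.074]
tcp_rot: [65.1, 90.0, -24.6]
wrist_force: [-0.1, 0.4, 4.5]
opening: 0.0002
```

```bash
python3 -m jog '0.5 0 0 0; 0.5 0 0 0; 0.5 0 0 0; 0.5 0 0 0; 0.5 0 0 0; 0.5 0 0 0; 0.5 0 0 0; 0.5 0 0 0' && python3 -m jog '-2 0 0 0; -8 0 0 0; -20 0 0 0; -40 0 0 0; -65 0 0 0; -85 0 0 0; -100 0 0 0; -100 0 0 0'; python3 -c "
from h import *
snap('wrist','wrist4');snap('scene','scene4');go([.488,-.1635,.084])
b=cv2.imread('pics/wrist4.png')[40:280,200:450]
a=cv2.imread('pics/scene4.png')[60:180,200:340];cv2.imwrite('pics/cr4.png',np.hstack([cv2.resize(a,(400,343)),cv2.resize(b,(400,343))]))"
```

```text
time: 8.45
ee_pos: [0.488, -0.1632, 0.0739]
tcp_rot: [72.9, 90.0, -16.8]
wrist_force: [-2.8, 1.4, 8.2]
opening: -0.0001
time: 9.45
ee_pos: [0.4884, -0.1634, 0.1745]
tcp_rot: [71.0, 89.9, -18.7]
wrist_force: [0.6, 0.3, 0.1]
opening: 0.0
9.55 tcp [ 0.4878 -0.1632  0.1728] q [-18.5  -0.7  -2.2  88.5  -0.   71.2] F [-0.42  0.04  0.1 ] op 0.0003710114465172912
R [[-0.0, 1.0, 0.005], [0.0, 0.005, -1.0], [-1.0, -0.0, -0.0]] shift mm [88.8  0.2  0.3]
```

View pics/cr4.png

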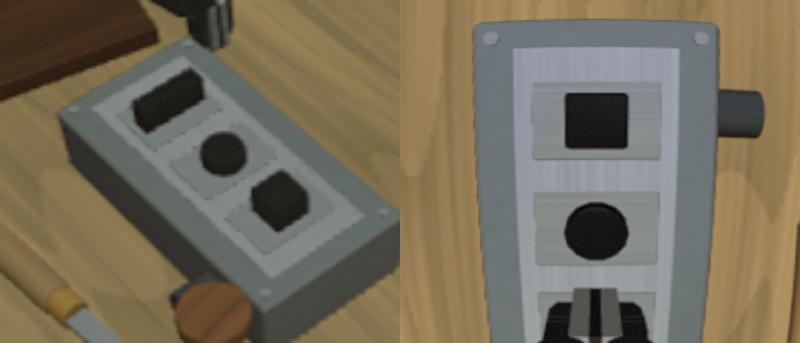

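The round key (crop 222,153) stays down after release. The square key (280,200) is up, the bar key (168,98) is still up, and the arm is clear.

```bash
python3 -c "
from h import *
print(bot.job_done())"
```

```text
the job is handed in; nothing more can be done
None
```

The dust extractor is switched to the round key, and I handed the job in at about 9.6 s.

**Pressing:** I pushed the round key straight down with the shut fingers until it met its rigid stop. The TCP was then at z = 0.074 m, the expected height for a key that is fully down, with 8 N measured. I then backed off about 100 mm.

**Last checks:** After release, the scene and wrist pictures show the round key staying down and the square key up. The bar key is still up in the scene picture; the gripper hides it in the wrist picture. The arm is clear and the wrist force reads about 0 N.

**Disagreements:**
- **Height:** the measured height of the round key's top came out at 80–82 mm, against 84 mm from the text.
- **Sideways position:** the camera views differed by up to 2 mm.
- **Force:** the 3–4 N needed at the start of the press never showed in the readings, which I only get at the end of each move. The key had probably snapped down between two readings.

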